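# Stand the fallen angle plate up and push it home against the bench stop

### The arm

A 7-joint arm with a two-finger parallel gripper is mounted at the origin on the work surface. World frame = base frame: x ahead of the robot, y to its left, z up, the work surface at z = 0. Lengths are in m, angles in rad, forces in N, time in s.
With the tool pointing down it reaches from about 0.4 to 0.9 m from the base axis. Payload 5.5 kg.
Tool frame: the origin (TCP) lies at the very end of the fingers, on their centre line; the grasp point (between the pads) lies 19 mm behind it; z points along the fingers, y is the line along which they close (so a half turn about z gives the same grasp; the last joint's range is limited). The gripper opens to 85 mm and grips with 20 to 120 N. Pads are 22 mm wide; open, the fingers measure 114 mm over their backs; the gripper's body (76 mm by 85 mm) begins 54 mm behind the grasp point. The pads swing forward as they close: fully open they stand 13 mm farther back than shut.
Start: joints at [1.541, 0.501, -0.427, 1.55, 0.221, 1.138, -0.21], TCP at [0.188, -0.622, 0.231] pointing down, gripper open.
Joint ranges: [-2.88, 2.88], [-0.31, 2.03], [-1.54, 1.56], [0.2, 2.42], [-1.41, 4.55], [0.19, 2.02], [-2.57, 2.57]. Speed limits (rad/s): [2.57, 2.57, 3.14, 3.14, 3.14, 3.14, 3.14].

### API

Orientations are given as a rotation vector (axis times angle).
In Python, from rig import state, read_camera, job_done gives the robot as it stands.
- The arm moves only by the shell command python3 -m crank 'ROWS'. ROWS is JSON, a list of rows, each an object with "hand": the closure, from 0 (fully open) to 1 (shut); "xyz": the shift along the world's x, y, z in m, a list of three; "roll": the turn about the world's z in rad. In form: [{"hand": hand, "xyz": [dx, dy, dz], "roll": roll}, ...]. A call has 1 to 12 rows; each row shifts and turns the commanded pose from where the row before left it; what a row does not reach is not made up. A row lasts 1/12 s, in which the tool goes at most 41.7 mm and 7.16 degrees, less where a joint would pass 70% of its speed; a pose out of reach is approached as far as the arm can. A call with a gripper value outside its range is refused whole. The fingers move at their own pace and stop on an object; the grip force is fixed at half the most. Time passes only in rows, so rows that do not move let the fingers close. It gives the time, the measured TCP pose, the force, the opening and the grip force at its end, in the units of the state.
- state(): the state, without advancing time (a new reading comes with each control period).
- read_camera(name): name is "scene" or "top"; returns a dict with "image" (480x640x3 uint8, blue, green, red), "K" (3x3 intrinsics, pixels), "dist" ([k1, k2, p1, p2, k3] as OpenCV has them; the pictures are not rectified), "R" (3x3) and "t" (3): a world point X has camera coordinates R X + t. Camera axes: x right, y down, z forward; pixel columns grow to the right and rows downward; lengths in m; the calibration is good to about 2 mm. A picture is of the moment at which its call begins. There is no depth.
- job_done(): hands the job in; it is judged then, once.
The state is a dict: "time": time; "q": joint angles; "joint_velocities": joint speeds; "effort": joint torques, N m; "ee_pos": TCP position; "tcp_rot": TCP orientation; "force": force on the tool from outside, world axes, zero at the start; "wrist_torque": the same for the moment, N m; "width": finger opening in m; "grip_force": force on a finger pad.
Only numpy, scipy, OpenCV 4.12 (cv2) and the standard library are available. Lean on these libraries where they do the work, as an engineer would, in place of code of your own. Each camera call takes 0.05 s, during which the arm holds its last target. There are 200 camera calls.

### The job

The slotted aluminium angle plate has been knocked onto its back on the bench. Tip it back up so that it stands on its long foot, by pushing the raised foot over towards the bench stop, then push the standing plate along the bench until the front edge of its foot sits flush against the bench stop along its whole width. Only push it: its heel edge stays down on the bench all the time, and the other things on the bench stay where they are.

Things in the scene. Friction and masses are not known exactly. Their poses are not given: they have to be found in the camera images.
- angle_plate: bare aluminium L, 80 mm wide, 0.3-0.6 kg, slotted. Foot leg 95 mm long, 14 thick; wall leg 80 long, 10 thick; both measured from the heel, the outer corner edge. Origin: middle of the heel edge; legs on its +x, +z side. +x: along the wall's outer face to its free end (level at start, up when standing). +z: along the foot's underside to the toe (up at start, level when standing). y: along the heel.
- foot_top (a point): middle of the top edge of the raised foot at the start, on its inner face (14 mm from the underside, 95 mm above the heel). Push the inner face near here, over the lying wall, towards the stop: 1 to 2 N turns the plate about its heel, which grips the bench; tipped over 31 degrees it falls onto its foot by itself. When standing: toe's upper edge, 14 mm up.
- wall_back (a point): on the wall's outer (back) face, 25 mm from the heel, mid-width. At the start it is under the plate, against the bench. When the plate stands, it is 25 mm above the bench on the upright, 80 mm tall back face, which faces away from the stop: push it along here (2 to 5 N). Against the stop, over about 9 N here starts to tip it forward.
- toe_left (a point): end of the lower front edge of the foot (its toe), on the underside, 95 mm from the heel and 40 mm to the -y side of the plate's middle (left as seen from the robot); on the bench when the plate stands
- toe_right (a point): other end of the same toe edge, 40 mm to the +y side of the plate's middle (right as seen from the robot)
- bench_stop: dark steel bar bolted flat to the bench, 260 mm long along its y, 25 mm wide, 20 mm high, with three bolt heads. Origin: at bench level, mid-length of its near face, which the plate must touch; +x points into the bar, away from the plate. Once tipped up, the toe is still 50 to 100 mm short of it, up to about 14 degrees out of square.
- spray_can: bystander, leave alone: aerosol can with a blue label, 52 diameter, 150 tall, standing; origin under its centre (mm)
- tape_roll: bystander, leave alone: roll of masking tape lying flat, 90 outside diameter, 25 tall; origin under its centre (mm)
- socket: bystander, leave alone: steel socket standing on end, 30 diameter, 45 tall; origin under its centre (mm)
- small_bracket: bystander, leave alone: small sheet-steel bracket, 40 x 30 base, 50 tall, already standing; origin under its base (mm)
- screw_jar: bystander, leave alone: clear jar with a black lid, 52 diameter, 75 tall; origin under its centre (mm)
- screwdriver: bystander, leave alone: screwdriver 180 long lying beyond the bench stop; origin under its middle (mm)
- wood_block: bystander, leave alone: offcut of light wood, 70 x 45 x 30 tall; origin under its centre (mm)
Mind the look-alikes: they are no part of the job. What is shaped like the angle_plate but turquoise is not meant.

How it is judged:
By the outcome, as a careful person would: the job done as asked, in the order asked, and still so for the second after the job is handed in, with the robot touching nothing.
It also fails if it takes over 67 s, if anything falls off the work surface, if the arm or the gripper's body presses on something with over 40 N, if the wrist force passes 120 N, or if a joint passes its speed limit or range.

## Working session

There is one attempt and no reset: what is moved stays moved. The work goes in short steps, Python scripts to look and compute and a shell command to move; the robot and the scene stay as the last step left them, time stands still between calls to the robot, and variables do not carry over. Pictures are saved under pics/ and viewed, at most 10 in all, crops included, and the job is handed in when it is done.

```bash
mkdir -p pics; ls; cat > h.py <<'E'
import numpy as np, cv2
from rig import state, read_camera, job_done
def snap(n,f):
    c=read_camera(n); cv2.imwrite(f,c["image"]); return c
def ray(c,p):
    u=cv2.undistortPoints(np.array([[p]],float),np.array(c["K"]),np.array(c["dist"]))[0,0]
    R=np.array(c["R"]);t=np.array(c["t"])
    return -R.T@t, R.T@np.array([u[0],u[1],1])
def onz(c,p,z):
    o,d=ray(c,p); return o+d*(z-o[2])/d[2]
def tri(c1,p1,c2,p2):
    o,d=ray(c1,p1);a,b=ray(c2,p2);s=np.linalg.lstsq(np.c_[d,-b],a-o,rcond=None)[0]
    x,y=o+d*s[0],a+b*s[1]; return (x+y)/2,np.linalg.norm(x-y)
def proj(c,X):
    return cv2.projectPoints(np.array(X,float).reshape(-1,1,3),cv2.Rodrigues(np.array(c["R"]))[0],np.array(c["t"]),np.array(c["K"]),np.array(c["dist"]))[0][:,0]
E
python3 - <<'E'
from h import *
import pickle
np.set_printoptions(precision=4,suppress=True)
cs={n:snap(n,f"pics/{n}0.png") for n in("scene","top")}
pickle.dump(cs,open("c0.pkl","wb"))
for c in cs.values(): print(-np.array(c["R"]).T@np.array(c["t"]),np.array(c["R"]))
s=state();print(s["ee_pos"],s["tcp_rot"],s["time"],s["force"])
E
```

```text
pics
[ 0.8865 -0.5016  0.4656] [[ 0.8734  0.4869 -0.0003]
 [ 0.2599 -0.4667 -0.8454]
 [-0.4118  0.7383 -0.5342]]
[0.4339 0.0265 1.0182] [[-0.0198 -0.9996 -0.0222]
 [-0.9866  0.0231 -0.1613]
 [ 0.1618  0.0187 -0.9866]]
[ 0.1874 -0.6217  0.2304] [-3.1063 -0.4581  0.0003] 0.1 [ 0.4931  0.3737 -0.2074]
```

View pics/scene0.png

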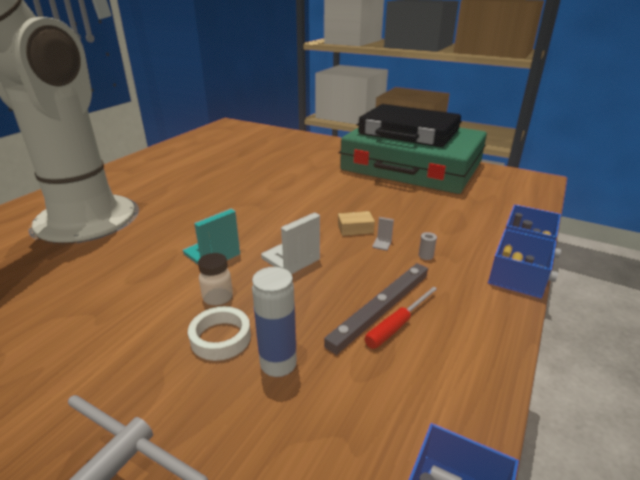

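View pics/top0.png

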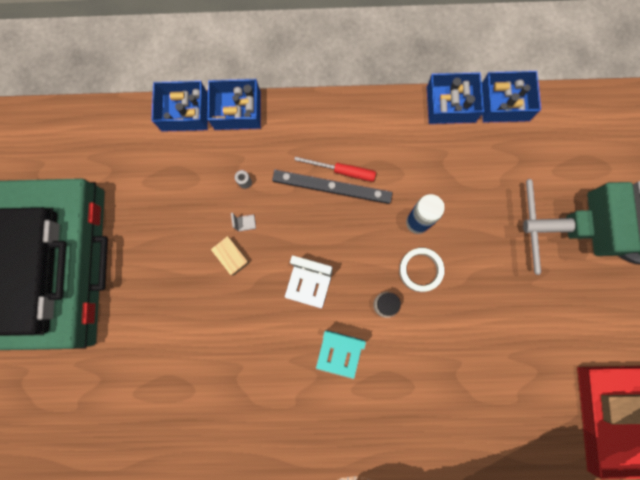

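The scene view shows the white plate at about (293,245), the turquoise look-alike at (215,238) and the stop running from (330,345) to (425,270). In the top view the plate is at (309,282) with its raised foot strip at (311,267), and the stop runs from (275,176) to (391,197). I'll zoom in on these.

```bash
python3 - <<'E'
from h import *
a=cv2.imread("pics/top0.png")[160:320,265:405]; b=cv2.imread("pics/scene0.png")[200:360,250:440]
a=cv2.resize(a,None,fx=2.4,fy=2.4,interpolation=3); b=cv2.resize(b,None,fx=2.4,fy=2.4,interpolation=3)
cv2.imwrite("pics/crop0.png",np.hstack([a,b])); print(a.shape,b.shape)
E
```

```text
(384, 336, 3) (384, 456, 3)
```

View pics/crop0.png

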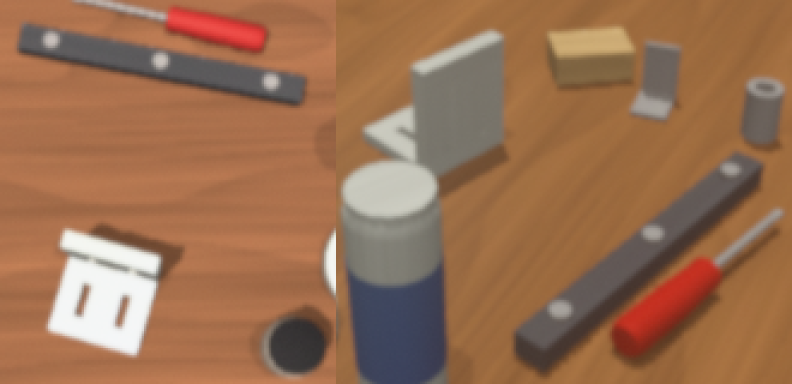

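```bash
python3 - <<'E'
from h import *
import pickle
np.set_printoptions(precision=4,suppress=True)
cs=pickle.load(open("c0.pkl","rb")); T,S=cs["top"],cs["scene"]
f=lambda u,v:(265+(u)/2.4,160+(v)/2.4); g=lambda u,v:(250+(u-336)/2.4,200+v/2.4)
for n,p,q in(("outer L",(64,230),(503,36)),("outer R",(162,255),(416,72))):
    print(n,"tri",*tri(T,f(*p),S,g(*q)),"z.095",onz(T,f(*p),.095))
for n,p,z in(("innerL",(60,247),.095),("innerR",(158,276),.095),("wallL",(48,330),.01),("wallR",(138,355),.01)): print(n,onz(T,f(*p),z))
print("heel scene R", onz(S,g(420,175),0),onz(S,g(503,133),0))
# stop
im=T["image"]; hsv=cv2.cvtColor(im,cv2.COLOR_BGR2HSV)
m=((hsv[...,2]<95)&(hsv[...,1]<90)).astype(np.uint8); m[:160]=0;m[215:]=0;m[:,:265]=0;m[:,400:]=0
m=cv2.morphologyEx(m,cv2.MORPH_CLOSE,np.ones((9,9)))
n,l,st,ct=cv2.connectedComponentsWithStats(m);k=1+np.argmax(st[1:,4]);print(st[k])
# lower and upper boundary per column
us,lo,up=[],[],[]
for u in range(282,386):
    r=np.where(l[:,u]==k)[0]; us.append(u);lo.append(r.max()+.5);up.append(r.min()-.5)
for nm,e in(("lo",lo),("up",up)):
    P=np.polyfit(us,e,1)
    for z in(0,.02):
        A,B=[onz(T,(u,np.polyval(P,u)),z) for u in(275,391)]; print(nm,z,A,B,"ang",np.degrees(np.arctan2((A-B)[0],(A-B)[1])))
print("scene stop far-left top, near bottom", onz(S,g(516,337),.02),onz(S,g(737,152),.02),onz(S,g(516,358),0))
E
```

```text
outer L tri [0.5494 0.1114 0.0947] 0.003797314078333699 z.095 [0.5477 0.1103 0.095 ]
outer R tri [0.5253 0.0313 0.0971] 0.0006057807477195592 z.095 [0.5257 0.0315 0.095 ]
innerL [0.534  0.1136 0.095 ]
innerR [0.5089 0.0351 0.095 ]
wallL [0.4708 0.1327 0.01  ]
wallR [0.4477 0.0547 0.01  ]
heel scene R [0.5187 0.0392 0.    ] [0.5461 0.1219 0.    ]
[273 173 118  30 983]
lo 0 [0.7247 0.1542 0.    ] [ 0.6686 -0.0979  0.    ] ang 12.557751623981401
lo 0.02 [0.719  0.1517 0.02  ] [ 0.664  -0.0955  0.02  ] ang 12.55775162398139
up 0 [0.7424 0.1542 0.    ] [ 0.6886 -0.0987  0.    ] ang 11.996550732368062
up 0.02 [0.7363 0.1517 0.02  ] [ 0.6836 -0.0963  0.02  ] ang 11.99655073236809
scene stop far-left top, near bottom [ 0.6751 -0.097   0.02  ] [0.7291 0.1586 0.02  ] [ 0.6742 -0.0947  0.    ]
```

The measurements hold up. The foot top triangulates to 95–97 mm high, the plate is 80 mm wide at a yaw of about 16.5°, and its heel is near (0.5365, 0.071). The stop's near face is yawed about 12.2°, leaving a gap of about 73 mm. I'll approach with the hand half open so both fingers push.

```bash
python3 -m crank '[{"hand":0.5,"xyz":[0.024,0.031,0],"roll":-0.097},{"hand":0.5,"xyz":[0.024,0.031,0],"roll":-0.097},{"hand":0.5,"xyz":[0.024,0.031,0],"roll":-0.097},{"hand":0.5,"xyz":[0.024,0.031,0],"roll":-0.097},{"hand":0.5,"xyz":[0.024,0.031,0],"roll":-0.097},{"hand":0.5,"xyz":[0.024,0.031,0],"roll":-0.097},{"hand":0.5,"xyz":[0.024,0.031,0],"roll":0},{"hand":0.5,"xyz":[0.024,0.031,0],"roll":0},{"hand":0.5,"xyz":[0.024,0.031,0],"roll":0}]'
python3 -m crank '[{"hand":0.5,"xyz":[0.0075,0.036,0],"roll":0},{"hand":0.5,"xyz":[0.0075,0.036,0],"roll":0},{"hand":0.5,"xyz":[0.0075,0.036,0],"roll":0},{"hand":0.5,"xyz":[0.0075,0.036,0],"roll":0},{"hand":0.5,"xyz":[0.0075,0.036,0],"roll":0},{"hand":0.5,"xyz":[0.0075,0.036,0],"roll":0},{"hand":0.5,"xyz":[0.0075,0.036,0],"roll":0},{"hand":0.5,"xyz":[0.0075,0.036,0],"roll":0},{"hand":0.5,"xyz":[0.0075,0.036,0],"roll":0},{"hand":0.5,"xyz":[0.0075,0.036,0],"roll":0},{"hand":0.5,"xyz":[0.0075,0.036,0],"roll":0},{"hand":0.5,"xyz":[0,0,0],"roll":0}]'
cat >> h.py <<'E'
def where():
    s=state();R=cv2.Rodrigues(np.array(s["tcp_rot"]))[0];print(s["time"],"tcp",np.round(s["ee_pos"],4),"y-line deg",np.degrees(np.arctan2(R[1,1],R[0,1]))%180,"F",np.round(s["force"],2),"w",s["width"])
E
python3 -c "
from h import *;where()"
```

```text
time: 0.85
ee_pos: [0.4042, -0.3415, 0.2311]
tcp_rot: [3.109, -0.453, -0.001]
force: [0.3, 0.1, -0.0]
width: 0.0425
grip_force: 0.0
time: 1.85
ee_pos: [0.4866, 0.0615, 0.232]
tcp_rot: [-3.106, 0.436, -0.002]
force: [0.0, 0.5, 0.2]
width: 0.0429
grip_force: 0.0
1.85 tcp [0.4866 0.0615 0.232 ] y-line deg 74.01938118808413 F [0.04 0.53 0.21] w 0.04294409489859252
```

```bash
python3 -m crank '[{"hand":0.5,"xyz":[0.004,0.0235,0],"roll":-0.009},{"hand":0.5,"xyz":[0,0,-0.03],"roll":0},{"hand":0.5,"xyz":[0,0,-0.03],"roll":0},{"hand":0.5,"xyz":[0,0,-0.03],"roll":0},{"hand":0.5,"xyz":[0,0,-0.03],"roll":0},{"hand":0.5,"xyz":[0,0,-0.025],"roll":0},{"hand":0.5,"xyz":[0,0,-0.009],"roll":0},{"hand":0.5,"xyz":[0,0,0],"roll":0}]'
python3 - <<'E'
from h import *
where();a=read_camera("top")["image"][200:340,250:420];b=read_camera("scene")["image"][140:340,200:440]
cv2.imwrite("pics/p1.png",np.hstack([cv2.resize(a,(400,330)),cv2.resize(b,(396,330))]))
E
```

```text
time: 2.52
ee_pos: [0.4879, 0.0757, 0.0751]
tcp_rot: [3.106, -0.466, -0.008]
force: [-0.6, -0.3, -0.6]
width: 0.0426
grip_force: 0.0
2.5167 tcp [0.4879 0.0757 0.0751] y-line deg 72.92845496387531 F [-0.57 -0.26 -0.59] w 0.04258027074789386
```

View pics/p1.png

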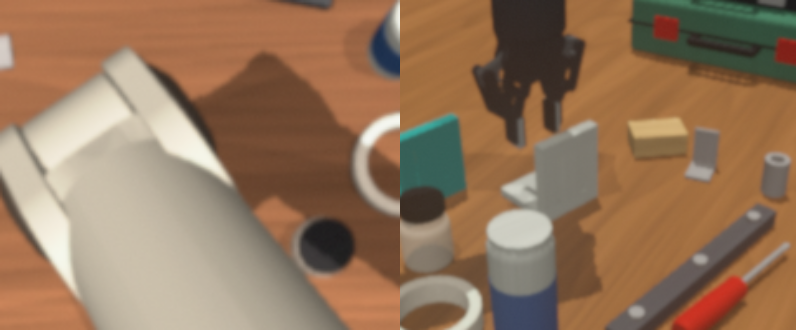

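The fingers hang behind the raised foot, with tips at about (515,140) and (555,125) and the foot at (567,165). The hand is about 9 mm right of centre, so I'll correct that and start pushing.

```bash
python3 -m crank '[{"hand":0.5,"xyz":[0.0026,0.009,0.003],"roll":0.008},{"hand":0.5,"xyz":[0.0048,-0.0014,0],"roll":0},{"hand":0.5,"xyz":[0.0048,-0.0014,0],"roll":0},{"hand":0.5,"xyz":[0.0048,-0.0014,0],"roll":0},{"hand":0.5,"xyz":[0.0048,-0.0014,0],"roll":0},{"hand":0.5,"xyz":[0.0048,-0.0014,0],"roll":0},{"hand":0.5,"xyz":[0.0048,-0.0014,0],"roll":0},{"hand":0.5,"xyz":[0.0048,-0.0014,0],"roll":0},{"hand":0.5,"xyz":[0.0048,-0.0014,0],"roll":0}]'
python3 -m crank '[{"hand":0.5,"xyz":[0.0048,-0.0014,0],"roll":0},{"hand":0.5,"xyz":[0.0048,-0.0014,0],"roll":0}]'
python3 - <<'E'
from h import *
where();b=read_camera("scene")["image"][140:340,200:440]
cv2.imwrite("pics/p2.png",cv2.resize(b,(600,500)))
E
```

```text
time: 3.37
ee_pos: [0.5315, 0.0736, 0.0801]
tcp_rot: [3.108, -0.455, -0.001]
force: [0.1, 0.4, 0.0]
width: 0.0427
grip_force: 0.2
time: 3.53
ee_pos: [0.5411, 0.071, 0.0801]
tcp_rot: [3.109, -0.454, -0.0]
force: [-0.7, -0.1, -1.0]
width: 0.0429
grip_force: 0.2
3.5333 tcp [0.5411 0.071  0.0801] y-line deg 73.37000533287583 F [-0.69 -0.05 -1.05] w 0.042850411439677785
```

View pics/p2.png

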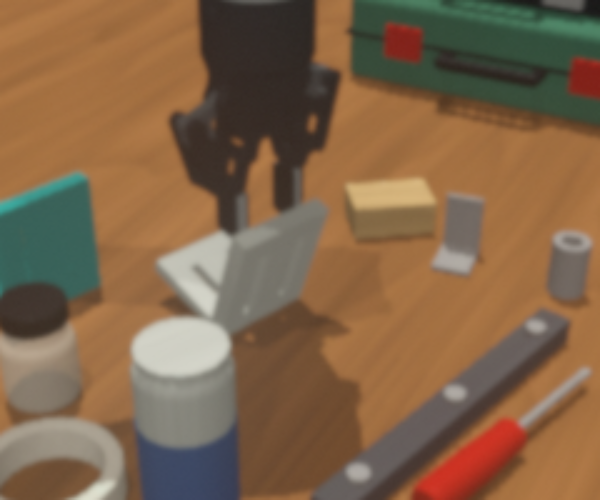

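The plate is tipping, by roughly 20°, with its heel still down at (225,325)–(320,265). I'll push on.

```bash
python3 -m crank '[{"hand":0.5,"xyz":[0.0048,-0.0014,0],"roll":0},{"hand":0.5,"xyz":[0.0048,-0.0014,0],"roll":0},{"hand":0.5,"xyz":[0.0048,-0.0014,0],"roll":0},{"hand":0.5,"xyz":[0.0048,-0.0014,0],"roll":0},{"hand":0.5,"xyz":[0.0048,-0.0014,0.001],"roll":0},{"hand":0.5,"xyz":[0.0048,-0.0014,0.002],"roll":0},{"hand":0.5,"xyz":[0.0048,-0.0014,0.004],"roll":0},{"hand":0.5,"xyz":[0.003,-0.001,0.006],"roll":0},{"hand":0.5,"xyz":[0,0,0],"roll":0},{"hand":0.5,"xyz":[0,0,0],"roll":0}]'
python3 - <<'E'
from h import *
where();b=read_camera("scene")["image"][140:340,200:440]
cv2.imwrite("pics/p3.png",cv2.resize(b,(600,500)))
E
```

```text
time: 4.42
ee_pos: [0.5779, 0.0604, 0.094]
tcp_rot: [-3.108, 0.455, -0.002]
force: [-0.4, 1.1, -0.5]
width: 0.0428
grip_force: 0.0
4.4167 tcp [0.5779 0.0604 0.094 ] y-line deg 73.36167699166388 F [-0.42  1.12 -0.47] w 0.04279922568050272
```

View pics/p3.png

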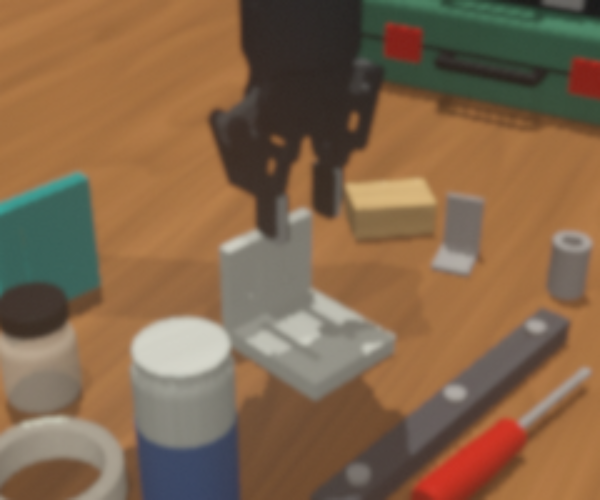

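The plate is standing on its foot. Next I'll measure the toe from this view, lift, and go behind the wall.

```bash
python3 -m crank '[{"hand":0.5,"xyz":[0,0,0.03],"roll":0},{"hand":0.5,"xyz":[0,0,0.035],"roll":0.077},{"hand":0.5,"xyz":[0,0,0.035],"roll":0},{"hand":0.5,"xyz":[-0.03,0.009,0],"roll":0},{"hand":0.5,"xyz":[-0.035,0.01,0],"roll":0},{"hand":0.5,"xyz":[-0.03,0.009,0],"roll":0},{"hand":0.5,"xyz":[0,0,0],"roll":0},{"hand":0.5,"xyz":[0,0,0],"roll":0}]'
python3 - <<'E'
from h import *
import pickle
np.set_printoptions(precision=4,suppress=True)
where();S=read_camera("scene");pickle.dump(S,open("s4.pkl","wb"))
g=lambda u,v:(200+(u)/2.5,140+v/2.5)
for n,p,z in(("toeR bot",(317,398),0),("toeL bot",(395,351),0),("toeR up",(315,383),.014),("toeL up",(396,338),.014),("heelR bot",(226,347),0),("wall top R",(221,246),.08),("wall top L",(311,210),.08)):print(n,onz(S,g(*p),z))
b=S["image"][160:320,250:440];cv2.imwrite("pics/p4.png",cv2.resize(b,None,fx=4,fy=3.7,interpolation=2))
E
```

```text
time: 5.13
ee_pos: [0.4806, 0.0887, 0.1934]
tcp_rot: [3.122, -0.33, 0.0]
force: [0.4, -0.0, 0.8]
width: 0.0429
grip_force: 0.0
5.1333 tcp [0.4806 0.0887 0.1934] y-line deg 77.92377307296287 F [ 0.4  -0.02  0.8 ] w 0.042853779580830496
toeR bot [0.622  0.0091 0.    ]
toeL bot [ 0.646   0.0836 -0.    ]
toeR up [0.6214 0.0071 0.014 ]
toeL up [0.6475 0.0805 0.014 ]
heelR bot [ 0.5371  0.0285 -0.    ]
wall top R [0.5317 0.0356 0.08  ]
wall top L [0.5619 0.1108 0.08  ]
```

View pics/p4.png

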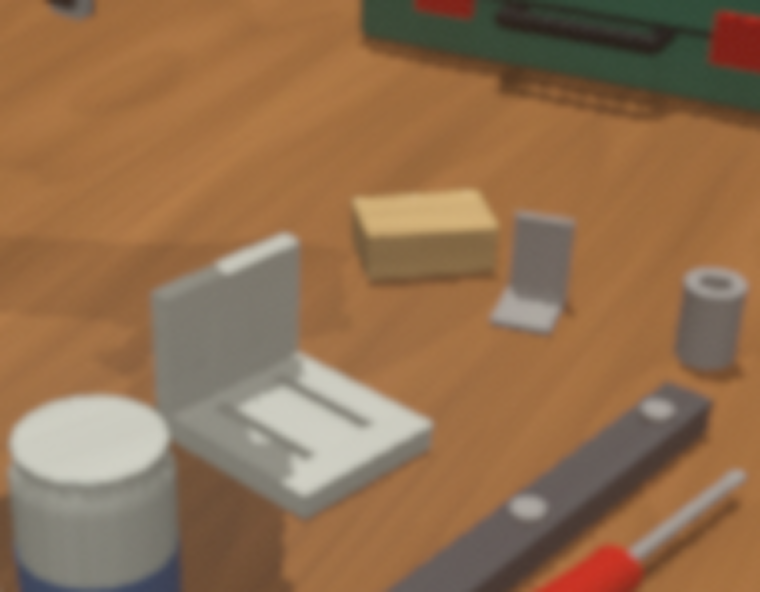

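The toe edge is free of the bench stop at about (305,515)–(430,435) in this crop. Its mid-point is near (0.634, 0.046), about 5° out of square with the stop. I'll descend behind the wall with the fingers aligned to the stop and push.

```bash
python3 -m crank '[{"hand":0.5,"xyz":[0,0,-0.035],"roll":0},{"hand":0.5,"xyz":[0,0,-0.035],"roll":0},{"hand":0.5,"xyz":[0,0,-0.035],"roll":0},{"hand":0.5,"xyz":[0,0,-0.035],"roll":0},{"hand":0.5,"xyz":[0,0,-0.025],"roll":0},{"hand":0.5,"xyz":[0,0,-0.01],"roll":0},{"hand":0.5,"xyz":[0,0,0],"roll":0},{"hand":0.5,"xyz":[0.0147,-0.0032,0],"roll":0},{"hand":0.5,"xyz":[0.0098,-0.0021,0],"roll":0},{"hand":0.5,"xyz":[0,0,0],"roll":0}]'
python3 -c "
from h import *;where()"
python3 -m crank '[{"hand":0.5,"xyz":[0.0039,-0.0008,0],"roll":0},{"hand":0.5,"xyz":[0.0039,-0.0008,0],"roll":0},{"hand":0.5,"xyz":[0.0039,-0.0008,0],"roll":0},{"hand":0.5,"xyz":[0.0039,-0.0008,0],"roll":0},{"hand":0.5,"xyz":[0.0039,-0.0008,0],"roll":0},{"hand":0.5,"xyz":[0.0039,-0.0008,0],"roll":0},{"hand":0.5,"xyz":[0.0039,-0.0008,0],"roll":0},{"hand":0.5,"xyz":[0.0039,-0.0008,0],"roll":0}]'
python3 -c "
from h import *;where()"
```

```text
time: 6.02
ee_pos: [0.5114, 0.0827, 0.0201]
tcp_rot: [-3.122, 0.338, -0.009]
force: [0.5, -0.5, 0.6]
width: 0.0428
grip_force: 0.0
6.0167 tcp [0.5114 0.0827 0.0201] y-line deg 77.65057802150656 F [ 0.49 -0.55  0.63] w 0.04278679538657988
time: 6.68
ee_pos: [0.5377, 0.0765, 0.0181]
tcp_rot: [3.123, -0.334, -0.002]
force: [-1.9, -0.6, 0.5]
width: 0.0422
grip_force: 0.0
6.6833 tcp [0.5377 0.0765 0.0181] y-line deg 77.78925348289812 F [-1.89 -0.58  0.55] w 0.04220828614655602
```

```bash
python3 -m crank '[{"hand":0.5,"xyz":[0.0039,-0.0008,0],"roll":0},{"hand":0.5,"xyz":[0.0039,-0.0008,0],"roll":0},{"hand":0.5,"xyz":[0.0039,-0.0008,0],"roll":0},{"hand":0.5,"xyz":[0.0039,-0.0008,0],"roll":0},{"hand":0.5,"xyz":[0.0039,-0.0008,0],"roll":0},{"hand":0.5,"xyz":[0.0039,-0.0008,0],"roll":0},{"hand":0.5,"xyz":[0.0039,-0.0008,0],"roll":0},{"hand":0.5,"xyz":[0.0039,-0.0008,0],"roll":0},{"hand":0.5,"xyz":[0.0039,-0.0008,0],"roll":0},{"hand":0.5,"xyz":[0.0039,-0.0008,0],"roll":0},{"hand":0.5,"xyz":[0.0039,-0.0008,0],"roll":0}]'
python3 - <<'E'
from h import *
where();S=read_camera("scene")
b=S["image"][180:360,260:450];cv2.imwrite("pics/p5.png",cv2.resize(b,None,fx=4,fy=3.3,interpolation=2))
E
```

```text
time: 7.6
ee_pos: [0.5813, 0.0678, 0.0183]
tcp_rot: [3.124, -0.334, 0.0]
force: [-2.9, -0.3, 1.1]
width: 0.0429
grip_force: 0.0
7.6 tcp [0.5813 0.0678 0.0183] y-line deg 77.78455164274442 F [-2.87 -0.25  1.13] w 0.04293098694159056
```

View pics/p5.png

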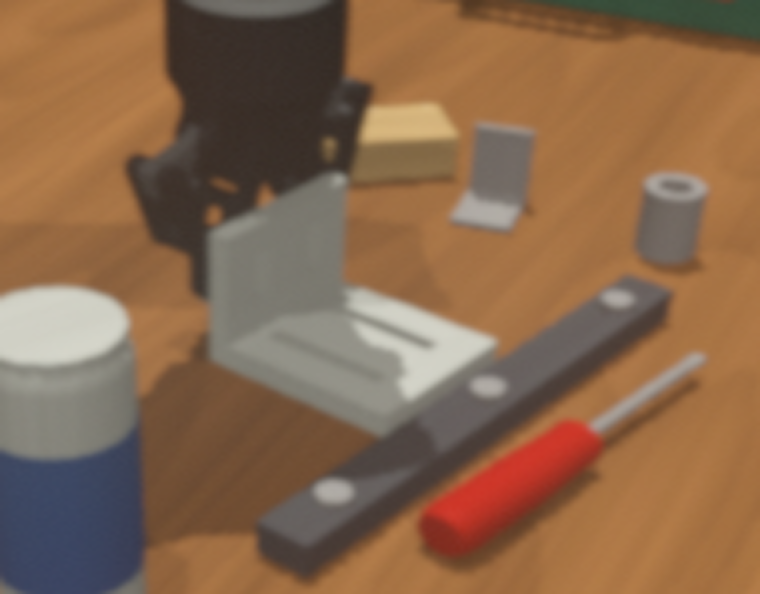

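The toe edge, at (385,430)–(495,350), runs about parallel to the stop with roughly 17 mm left. I'll close in and watch the force.

```bash
python3 -m crank '[{"hand":0.5,"xyz":[0.0039,-0.0008,0],"roll":0},{"hand":0.5,"xyz":[0.0039,-0.0008,0],"roll":0},{"hand":0.5,"xyz":[0.0029,-0.0006,0],"roll":0},{"hand":0.5,"xyz":[0.001,-0.0002,0],"roll":0}]' | egrep 'pos|force'
python3 -m crank '[{"hand":0.5,"xyz":[0.001,-0.0002,0],"roll":0}]' | egrep 'pos|force'
python3 -m crank '[{"hand":0.5,"xyz":[0.001,-0.0002,0],"roll":0}]' | egrep 'pos|force'
python3 -m crank '[{"hand":0.5,"xyz":[0.001,-0.0002,0],"roll":0}]' | egrep 'pos|force'
```

```text
ee_pos: [0.5926, 0.0656, 0.0183]
force: [-4.2, 1.3, 2.6]
grip_force: 0.0
ee_pos: [0.5926, 0.0656, 0.0182]
force: [-7.9, 1.7, 6.1]
grip_force: 0.0
ee_pos: [0.5925, 0.0656, 0.0181]
force: [-10.6, 2.0, 8.4]
grip_force: 0.0
ee_pos: [0.5925, 0.0656, 0.018]
force: [-13.6, 1.7, 10.9]
grip_force: 0.0
```

That's contact, but the force is too high, so I'll back off and look.

```bash
python3 -m crank '[{"hand":0.5,"xyz":[-0.003,0.0006,0],"roll":0},{"hand":0.5,"xyz":[-0.006,0.0013,0],"roll":0},{"hand":0.5,"xyz":[0,0,0],"roll":0}]'
python3 - <<'E'
from h import *
where();S=read_camera("scene")
b=S["image"][220:350,300:440];cv2.imwrite("pics/p6.png",cv2.resize(b,None,fx=5.4,fy=4.5,interpolation=2))
E
```

```text
time: 8.48
ee_pos: [0.5862, 0.0669, 0.0183]
tcp_rot: [-3.124, 0.334, -0.001]
force: [-0.7, 1.0, -0.1]
width: 0.0425
grip_force: 0.0
8.4833 tcp [0.5862 0.0669 0.0183] y-line deg 77.81036210873444 F [-0.65  0.98 -0.13] w 0.04246247846647027
```

View pics/p6.png

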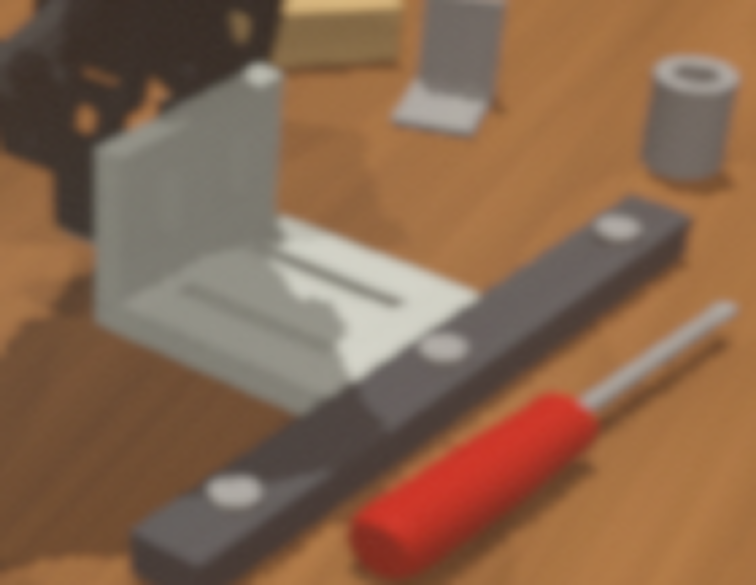

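The plate stands against the stop along (300,410)–(480,290). I'll retract and check squareness from the top camera.

```bash
python3 -m crank '[{"hand":0.5,"xyz":[-0.02,0.0043,0],"roll":0},{"hand":0.5,"xyz":[-0.02,0.0043,0],"roll":0},{"hand":0.5,"xyz":[0,0,0.03],"roll":0},{"hand":0.5,"xyz":[0,0,0.04],"roll":0},{"hand":0.5,"xyz":[0,0,0.04],"roll":0},{"hand":0.5,"xyz":[0,0,0.04],"roll":0},{"hand":0.5,"xyz":[0,0,0.04],"roll":0},{"hand":0.5,"xyz":[0,0,0.02],"roll":0},{"hand":0.5,"xyz":[-0.01,-0.038,0],"roll":0},{"hand":0.5,"xyz":[-0.01,-0.038,0],"roll":0}]' | grep pos
python3 -m crank '[{"hand":0.5,"xyz":[-0.01,-0.038,0],"roll":0},{"hand":0.5,"xyz":[-0.01,-0.038,0],"roll":0},{"hand":0.5,"xyz":[-0.01,-0.038,0],"roll":0},{"hand":0.5,"xyz":[-0.01,-0.038,0],"roll":0},{"hand":0.5,"xyz":[-0.01,-0.038,0],"roll":0},{"hand":0.5,"xyz":[-0.01,-0.038,0],"roll":0},{"hand":0.5,"xyz":[-0.01,-0.038,0],"roll":0},{"hand":0.5,"xyz":[0,0,0],"roll":0}]' |grep pos
python3 - <<'E'
from h import *
import pickle
np.set_printoptions(precision=4,suppress=True)
where();T=snap("top","pics/top9.png");S=snap("scene","pics/s9.png");pickle.dump((T,S),open("c9.pkl","wb"))
im=T["image"];hsv=cv2.cvtColor(im,cv2.COLOR_BGR2HSV);print(proj(T,[[.634,.05,.014],[.6,.07,0]]))
m=((hsv[...,1]<60)&(hsv[...,2]>100)).astype(np.uint8);m[:175]=0;m[300:]=0;m[:,:270]=0;m[:,:]*=1;m[:,380:]=0
print(cv2.connectedComponentsWithStats(m)[2:])
# brightest-to-dark transition along foot/stop line, per column
g=cv2.cvtColor(im,cv2.COLOR_BGR2GRAY)
for u in range(300,352,4): print(u,g[174:226,u])
b=im[165:265,270:400];b2=S["image"][215:345,290:440]
cv2.imwrite("pics/p7.png",np.hstack([cv2.resize(b,(400,308),interpolation=2),cv2.resize(b2,(400,308),interpolation=2)]))
E
```

```text
ee_pos: [0.5288, 0.0013, 0.2311]
ee_pos: [0.4532, -0.277, 0.2282]
10.0333 tcp [ 0.4532 -0.277   0.2282] y-line deg 77.0681026820087 F [ 0.47 -1.09 -0.51] w 0.042651070418360436
[[322.9904 219.6327]
 [314.1805 236.6179]]
(array([[     0,      0,    640,    480, 305266],
       [   273,    175,      2,      5,      5],
       [   281,    175,     11,      6,     54],
       [   297,    175,     21,      4,     23],
       [   319,    179,      4,      1,      4],
       [   299,    180,     49,     58,   1754],
       [   340,    183,      4,      1,      4],
       [   345,    184,     10,      2,     11],
       [   356,    186,      4,      1,      4],
       [   362,    187,      3,      1,      3],
       [   366,    188,     14,     11,     66],
       [   376,    296,      4,      4,      6]], dtype=int32), array([[319.4648, 239.696 ],
       [273.4   , 177.    ],
       [285.6852, 177.2593],
       [307.4783, 176.5652],
       [320.5   , 179.    ],
       [324.2429, 210.679 ],
       [341.5   , 183.    ],
       [349.4545, 184.5455],
       [357.5   , 186.    ],
       [363.   
[... 2181 characters left out ...]
245 246 246 246 247 247 247 247 247 247 247 242 230]
340 [100 121 135 141 144 144 139 125 105  96  92  91  92  92  92  93  94  94
 117 171 225 243 246 247 247 247 247 247 247 247 247 247 247 247 247 247
 247 247 247 247 247 247 246 246 246 245 244 242 240 236 232 224]
344 [ 83  91 111 128 138 142 142 136 121 104  94  91  93  93  91  93  92  92
  95 125 186 231 243 245 245 244 243 240 237 234 232 228 221 205 190 182
 174 164 150 136 131 129 130 128 124 123 122 123 124 124 125 120]
348 [ 93  86  89 106 121 129 134 134 130 118 103  96  93  92  92  92  92  93
  93  87  77  72  89 114 126 127 122 122 122 121 121 125 126 130 129 128
 128 129 131 130 127 128 129 129 125 122 124 127 129 128 126 123]
```

View pics/p7.png

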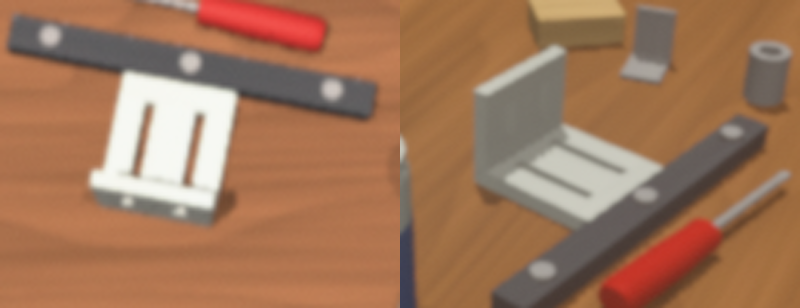

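The top view shows the foot edge meeting the stop over its full width, from about (120,72) to (238,95). No dark gap appears in any column, and the edge slope of 0.184 matches the bar's 0.187. The bystanders are where they were and the robot is clear, so I'll hand in.

```bash
python3 -c "
from rig import job_done;print(job_done())"
```

```text
the job is handed in; nothing more can be done
None
```

The plate stands on its long foot and looked flush with the bench stop across its whole width in the last top view; the job is handed in at about 10 s. The final push peaked at about 13.6 N, over the 9 N tipping guide, but I backed off and the plate stayed standing.

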